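# Lock the cutlery tray onto the dish rack

### The job

Join the cutlery tray to the dish rack: push the tray along its guides until its bolt head stops inside the cam lock, then take the T-handled screwdriver off its slanted hook, set its blade in the slot of the cam disc and turn the disc clockwise (seen from above) until it stops, so that the tray is drawn up close against the connector. Then hang the screwdriver back on both prongs of its hook, and leave the jar, the funnel and the stirring stick alone.

Things in the scene. Friction and masses are not known exactly. Their poses are not given: they have to be found in the camera images.
- rack: Metal dish rack, fixed to the shelf, with a grey cam-lock connector on its -y end. Origin: on the shelf under the cam disc's axis, z up. In its frame the tray comes in from -y and is drawn in +y. Two guide rails (6 mm wide, 14 mm high, 88 mm apart inside, y -232 to -57 mm) lead the tray. Four enamel plates stand at y 130 to 260 mm, up to 176 mm high.
- front (a point): Middle of the connector's front face, at y = -55 mm in the rack's frame, 25 mm above the shelf; the tray's end wall is to come up against this face. The housing is 116 mm wide, 116 mm long, 40 mm high, with an opening in the front for the bolt.
- cam (a joint): Angle of the cam disc (rad), growing as it turns clockwise seen from above. About 0 (-0.08 to 0.06) at the start: mouth open to the tray. Stops at 1.40; the bolt is fully drawn in from 1.30 on. It stays where it is left; turning takes about 0.1 to 0.3 N m. It grabs the bolt only if the bolt head was first pushed in to its stop.
- cam_slot (a point): On the cam disc's axis at the top of its screwdriver slot, 69 mm above the shelf. Steel disc, 92 mm diameter, face 49 mm above the shelf, on it a raised block 40 x 80 mm with the slot: 64 mm long, its floor 49 mm above the shelf, 13 mm wide, flaring to 26 mm over its top 9 mm. The slot lies along this point's own y axis; the point turns with the disc.
- tray: Loose white cutlery tray, open box 84 (x) x 110 (y) x 55 mm high, walls 5 mm, 0.26 to 0.56 kg, between the guide rails with 2 mm play each side. Origin: centre of its underside; axes as the rack's. At the start 25 to 55 mm from the front face. Pushed on its -y end it stops with 9 mm open (origin at y = -119 mm in the rack's frame); drawn in by the cam about 1 mm is left (y = -111 mm).
- bolt_head (a point): Centre of the head of the steel bolt on the tray's +y end wall: upright barrel 16 mm across and 26 mm tall, 25 mm above the shelf, 94 mm from the tray's origin along +y. At its stop in the open cam it is 25 mm from the disc's axis, fully drawn in 17 mm.
- screwdriver: Loose T-handled screwdriver, 0.19 to 0.33 kg, hanging blade down by its crossbar on the hook's prongs. Origin: middle of the blade's tip, z up the shaft. Flat blade 7 mm thick (x), 50 mm wide (y), 26 mm high; shaft 14 mm diameter; round wooden crossbar 18 mm diameter along y, 130 mm long, axis 117 mm above the tip.
- grip (a point): Centre of the screwdriver's wooden grip block, in the middle of the crossbar, 117 mm above the blade's tip: 26 mm thick (screwdriver's x), 40 mm along y, 34 mm high, free on both x sides.
- hook: Fixed wooden stand with a slanted two-prong hook. Two posts 12 mm square, 166 mm high, at y = +-45 mm, each with a steel prong, 8 mm diameter, pointing to -x and up at 35 degrees, ending 45 mm in front of the post, 163 mm high. Base board 10 mm thick. Origin: on the shelf midway between the posts, in the plane of their front faces, z up.
- crook (a point): Where the middle of the hung screwdriver's crossbar (its grip block's centre) lies: in the crook between prongs and posts, 9 mm in front of the posts, 150 mm above the shelf (blade tip 33 mm above the shelf, screwdriver's axes like the hook's). The screwdriver comes off and goes on along the prongs' slope.
- jar: Bystander: closed glass jar, 72 mm diameter, 120 mm high. Origin: centre of its underside.
- funnel: Bystander: grey plastic funnel standing mouth down, 90 mm diameter, 100 mm high. Origin: centre of its mouth on the shelf.
- stick: Bystander: flat wooden stirring stick 18 x 200 x 8 mm lying along its y. Origin: centre of its underside.

How it is judged:
By the outcome, as a careful person would: the job done as asked, in the order asked, and still so for the second after the job is handed in, with the robot touching nothing.
It also fails if it takes over 72 s, if anything falls off the work surface, if the arm or the gripper's body presses on something with over 40 N, if the wrist force passes 120 N, or if a joint passes its speed limit or range.

### The arm

A 6-joint arm with a two-finger parallel gripper is mounted at the origin on the work surface. World frame = base frame: x ahead of the robot, y to its left, z up, the work surface at z = 0. Lengths are in m, angles in rad, forces in N, time in s.
With the tool pointing down it reaches from about 0.275 to 0.725 m from the base axis. Payload 5.6 kg.
Tool frame: the origin (TCP) lies at the very end of the fingers, on their centre line; the grasp point (between the pads) lies 19 mm behind it; z points along the fingers, y is the line along which they close (so a half turn about z gives the same grasp; the last joint's range is limited). The gripper opens to 85 mm and grips with 20 to 120 N. Pads are 22 mm wide; open, the fingers measure 114 mm over their backs; the gripper's body (76 mm by 85 mm) begins 54 mm behind the grasp point. The pads swing forward as they close: fully open they stand 13 mm farther back than shut.
Start: joints at [1.386, 0.255, 0.108, 0, -1.424, -0.285], TCP at [0.249, 0.49, 0.231] pointing down, gripper open.
Joint ranges: [-2.95, 2.95], [-1.21, 1.97], [-1.09, 1.5], [-2.87, 1.71], [-2.94, -0.07], [-3.05, 3.05]. Speed limits (rad/s): [2.57, 2.57, 3.14, 3.14, 3.14, 3.14].

### API

Orientations are given as a unit quaternion [w, x, y, z].
In Python, from bench import ctrl, vision, job, recognise, regions_of gives the robot as it stands.
- The arm moves only by the shell command python3 -m crank 'ROWS' [FORCE]. ROWS is JSON, a list of rows, each a list of 7 numbers: the shift along the tool's x, y, z as a fraction of full scale, then the turn, a rotation vector about the tool's x, y, z as a fraction of full scale, then the opening, from 0 (shut) to 1 (fully open). In form: [[dx, dy, dz, ax, ay, az, jaw], ...]. A call has 1 to 10 rows; each row is the pose to reach, as a shift and turn from the pose commanded when the call began, along the tool's axes at that moment; what a row does not reach only later rows make up. Full scale, the value 1, is 0.4 m for a shift and 0.5 rad for a turn. A row lasts 1/12 s, in which the tool goes at most 41.7 mm and 7.16 degrees, less where a joint would pass 70% of its speed; a pose out of reach is approached as far as the arm can. A call with a number of a shift or a turn outside -1 to 1 is refused whole. A call with a gripper value outside its range is refused whole. The fingers move at their own pace and stop on an object; FORCE is the grip in N (left out, the last holds). Time passes only in rows, so rows that repeat a pose let the fingers close. It gives the time, the measured TCP pose, the force, the opening and the grip force at its end, in the units of the state.
- ctrl.read_state(): the state, without advancing time (a new reading comes with each control period).
- vision.get_image(name): name is "scene" or "top" or "wrist"; returns (picture, depth): 480x640x3 uint8, red, green, blue; 480x640 float32, m along the optical axis (not along the pixel's ray), 0 where there is no reading.
- vision.camera_model(name): a dict with "K" (3x3 intrinsics, pixels), "origin" and "rotation" of the camera in the world; the wrist camera has in their place "mount" (4x4, takes a point from camera to tool coordinates, whose origin is the TCP and whose axes are the flange's). Camera axes: x right, y up, looking along -z (the intrinsics and any distortion apply to the point x, -y, -z); pixel columns grow to the right and rows downward; lengths in m; the calibration is good to about 2 mm. The wrist camera is an equidistant fisheye: a pixel r from the principal point sees the ray r / f radians off the axis. A picture is of the moment at which its call begins: read the wrist's pose just before it. camera_model takes no time and is no camera call.
- job.hand_in(): hands the job in; it is judged then, once.
Trained networks look in the newest picture that a camera, given by its name, has taken for a name from the list of things; names that differ only in an ending like _2 or _b are one class to them, and where a whole thing is asked for, a point or a joint stands for the part that bears it (a point fixed in the world has none). Each returns a list of dicts, best first, with "conf" (0 to 1); they miss things now and then, are a little off and sometimes report something else, mostly with a low value. They report only what shows in the picture. A call takes as long as a camera call.
- recognise(camera, name): "location" ([column, row] in pixels, amid what is visible of it).
- regions_of(camera, name): "mask" (480x640 bool, what is visible of it) and "location" ([column, row] in pixels, amid what is visible of it).
The state is a dict: "t": time; "joint_pos": joint angles; "dq": joint speeds; "joint_torque": joint torques, N m; "position": TCP position; "tool_rot": TCP orientation; "ft_force": force on the tool from outside, world axes, zero at the start; "moment": the same for the moment, N m; "width": opening from 0.0 (shut) to 1.0 (fully open); "finger_force": force on a finger pad.
Only numpy, scipy, OpenCV 4.12 (cv2) and the standard library are available. Lean on these libraries where they do the work, as an engineer would, in place of code of your own. Each camera call takes 0.05 s, during which the arm holds its last target. There are 200 camera calls.

## Working session

There is one attempt and no reset: what is moved stays moved. The work goes in short steps, Python scripts to look and compute and a shell command to move; the robot and the scene stay as the last step left them, time stands still between calls to the robot, and variables do not carry over. Pictures are saved under pics/ and viewed, at most 10 in all, crops included, and the job is handed in when it is done.

```bash
ls; mkdir -p pics; cat > h.py <<'E'
import numpy as np, cv2
from bench import ctrl, vision, job, recognise, regions_of
from scipy.spatial.transform import Rotation as R
def rot(q): return R.from_quat([q[1],q[2],q[3],q[0]])
def cloud(name, img=None, dep=None):
    m=vision.camera_model(name);K=np.array(m['K'])
    v,u=np.mgrid[0:480,0:640]
    x=(u-K[0,2])/K[0,0]*dep; y=(v-K[1,2])/K[1,1]*dep
    P=np.stack([x,-y,-dep],-1)
    W=P@np.array(m['rotation']).T+np.array(m['origin'])
    W[dep<=0]=np.nan
    return W
E
python3 - <<'E'
from h import *
s=ctrl.read_state();print(s)
for n in ('scene','top','wrist'):
    m=vision.camera_model(n);print(n,{k:np.round(v,3).tolist() if not isinstance(v,str) else v for k,v in m.items()})
for n in ('scene','top'):
    im,d=vision.get_image(n);cv2.imwrite(f'pics/{n}0.png',im[:,:,::-1]);W=cloud(n,im,d);np.save(f'{n}0.npy',W)
    for o in ['rack','cam','tray','bolt_head','screwdriver','grip','hook','jar','funnel','stick']:
        for r in regions_of(n,o)[:2]:
            p=W[r['mask']];p=p[~np.isnan(p[:,0])]
            print(n,o,round(r['conf'],2),np.round(r['location']),len(p),np.round(np.median(p,0),3) if len(p) else '',np.round(np.percentile(p,[3,97],axis=0),3).tolist() if len(p) else '')
E
```

```text
pics
{'t': 0.0, 'joint_pos': array([ 1.38559111e+00,  2.55724984e-01,  1.06960810e-01, -4.68512133e-04,
       -1.42391108e+00, -2.84634397e-01]), 'dq': array([ 2.77216414e-05,  9.35027352e-04, -6.61149906e-04, -4.38813478e-04,
       -7.01534162e-04,  8.68339198e-04]), 'joint_torque': array([ 1.53071314e-04, -3.86634099e+01,  2.37934935e+01,  5.36514133e+00,
       -6.13366021e-03,  3.18821103e-07]), 'position': array([0.24871278, 0.48997075, 0.23039106]), 'tool_rot': array([ 9.49817185e-04,  9.72524524e-01, -2.32798441e-01, -1.84729135e-04]), 'ft_force': array([ 0.30950553, -0.60515165, -0.6310791 ]), 'moment': array([0.00640641, 0.02785895, 0.05735472]), 'finger_force': 0.0, 'width': 1.0023562466556142}
scene {'K': [[504.469, 0.0, 323.055], [0.0, 504.469, 240.625], [0.0, 0.0, 1.0]], 'origin': [1.094, 0.243, 0.729], 'rotation': [0.473, 0.192, 0.314, 0.801]}
top {'K': [[572.78, 0.0, 318.222], [0.0, 572.78, 245.095], [0.0, 0.0, 1.0]], 'origin': [0.458, -0.036, 1.107], 'rotation': [-0.699, -0.04, 0.029, 0.713]}
wrist {'K': [[371.648, 0.0, 318.38], [0.0, 371.648, 244.227], [0.0, 0.0, 1.0]], 'mount': [[0.001, 0.962, 0.273, 0.069], [1.0, -0.001, 0.0, -0.0], [0.0, 0.273, -0.962, -0.143], [0.0, 0.0, 0.0, 1.0]]}Traceback (most recent call last):
  File "<stdin>", line 6, in <module>
  File "h.py", line 10, in cloud
    W=P@np.array(m['rotation']).T+np.array(m['origin'])
      ~^~~~~~~~~~~~~~~~~~~~~~~~~~
ValueError: matmul: Input operand 1 has a mismatch in its core dimension 0, with gufunc signature (n?,k),(k,m?)->(n?,m?) (size 4 is different from 3)
```

Rotation is a quaternion.

```bash
sed -i "s/W=P@np.array(m\['rotation'\]).T/W=P@rot(m['rotation']).as_matrix().T/" h.py
python3 - <<'E'
from h import *
for n in ('scene','top'):
    im,d=vision.get_image(n);cv2.imwrite(f'pics/{n}0.png',im[:,:,::-1]);W=cloud(n,im,d);np.save(f'{n}0.npy',W)
    for o in ['rack','cam','tray','bolt_head','screwdriver','grip','hook','jar','funnel','stick']:
        for r in regions_of(n,o)[:2]:
            p=W[r['mask']];p=p[~np.isnan(p[:,0])]
            np.save(f'{n}_{o}.npy',r['mask']) if r['conf']>.5 else 0
            print(n,o,round(r['conf'],2),np.round(r['location']),len(p),np.round(np.median(p,0),3) if len(p) else '',np.round(np.percentile(p,[3,97],axis=0),3).tolist() if len(p) else '')
E
```

```text
scene rack 0.91 [513. 344.] 15906 [0.614 0.303 0.047] [[0.521, 0.049, 0.0], [0.684, 0.446, 0.173]]
scene cam 0.9 [423. 312.] 2311 [0.588 0.164 0.052] [[0.54, 0.123, 0.015], [0.621, 0.203, 0.069]]
scene tray 0.89 [348. 272.] 3547 [0.565 0.011 0.032] [[0.516, -0.046, 0.005], [0.605, 0.095, 0.056]]
scene bolt_head 0.75 [351. 272.] 3719 [0.565 0.012 0.032] [[0.515, -0.046, 0.004], [0.605, 0.097, 0.056]]
scene bolt_head 0.63 [230. 148.] 881 [ 0.48  -0.293  0.151] [[0.466, -0.335, 0.041], [0.491, -0.235, 0.167]]
scene screwdriver 0.62 [233. 150.] 859 [ 0.48  -0.293  0.152] [[0.466, -0.335, 0.039], [0.491, -0.235, 0.167]]
scene grip 0.8 [230. 147.] 914 [ 0.48  -0.293  0.152] [[0.464, -0.337, 0.04], [0.492, -0.235, 0.167]]
scene grip 0.34 [350. 273.] 3619 [0.565 0.011 0.032] [[0.515, -0.047, 0.005], [0.605, 0.096, 0.056]]
scene hook 0.6 [323. 343.] 3156 [0.749 0.061 0.097] [[0.707, 0.027, 0.012], [0.765, 0.087, 0.122]]
scene hook 0.57 [227. 200.] 2768 [ 0.499 -0.289  0.012] [[0.457, -0.358, 0.005], [0.541, -0.239, 0.16]]
scene jar 0.78 [325. 343.] 3102 [0.749 0.062 0.097] [[0.707, 0.028, 0.0
[... 644 characters left out ...]
305. 247.] 2964 [0.562 0.009 0.014] [[0.515, -0.048, 0.001], [0.599, 0.083, 0.056]]
top screwdriver 0.89 [482. 289.] 1061 [ 0.473 -0.296  0.157] [[0.457, -0.358, 0.136], [0.489, -0.238, 0.168]]
top grip 0.7 [487. 289.] 1069 [ 0.473 -0.296  0.157] [[0.457, -0.358, 0.039], [0.491, -0.239, 0.168]]
top hook 0.66 [464. 275.] 2692 [ 0.5   -0.296  0.009] [[0.445, -0.363, 0.005], [0.541, -0.239, 0.164]]
top jar 0.79 [280. 155.] 1643 [0.716 0.047 0.117] [[0.693, 0.017, 0.009], [0.754, 0.079, 0.122]]
top funnel 0.92 [371. 155.] 1664 [ 0.738 -0.124  0.031] [[0.705, -0.165, 0.011], [0.784, -0.089, 0.096]]
top stick 0.64 [290. 336.] 1006 [0.395 0.038 0.007] [[0.385, -0.053, 0.002], [0.404, 0.132, 0.011]]
```

View pics/top0.png

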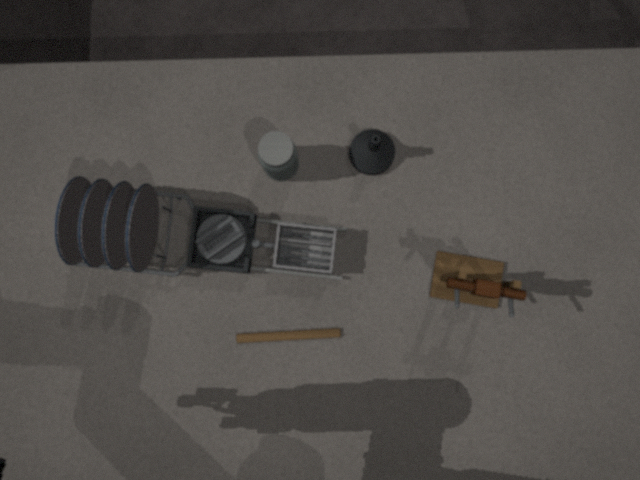

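View pics/scene0.png

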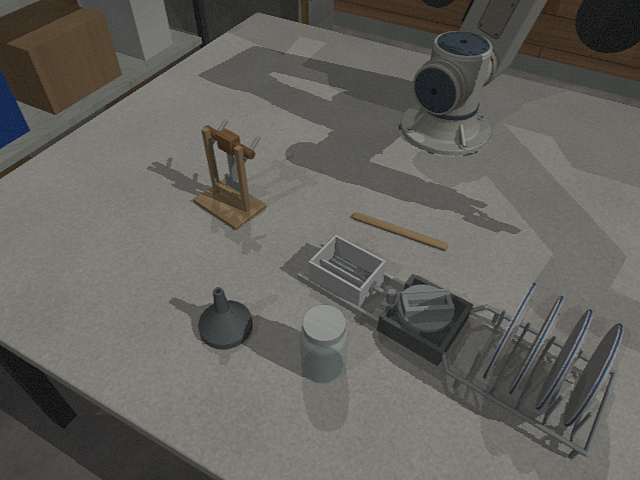

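```bash
cat > fit.py <<'E'
from h import *
def fit(n,o,z0,z1,reg=None):
    W=np.load(f'{n}0.npy')
    p=W[np.load(f'{n}_{o}.npy')] if reg is None else W[(W[...,0]>reg[0])&(W[...,0]<reg[1])&(W[...,1]>reg[2])&(W[...,1]<reg[3])]
    p=p[(p[:,2]>z0)&(p[:,2]<z1)]
    if len(p)<10: print(n,o,len(p));return
    q=(p[:,:2]*1000).astype(np.float32)
    (c,s,a)=cv2.minAreaRect(q)
    e,v=np.linalg.eigh(np.cov(q.T)); v=v[:,1]
    print(n,o,len(p),'rect',np.round(c,1),np.round(s,1),round(a,1),'mean',np.round(q.mean(0),1),'pca deg',round(np.degrees(np.arctan2(v[1],v[0]))%180,1),'z',np.round(np.median(p[:,2]),4))
if __name__=='__main__':
  for n in ('top','scene'):
    fit(n,'tray',.05,.06); fit(n,'cam',.063,.075);fit(n,'cam',.045,.054)
    fit(n,'house',.034,.044,(.48,.68,.08,.24))
    fit(n,'rails',.010,.018,(.49,.65,-.1,.09))
    fit(n,'screwdriver',.146,.163);fit(n,'screwdriver',.161,.175)
    fit(n,'base',.006,.014,(.42,.58,-.40,-.2))
    fit(n,'plates',.09,.18,(.48,.75,.2,.45))
  W=np.load('top0.npy');
E
python3 fit.py
python3 - <<'E'
import cv2
a=cv2.imread('pics/top0.png'); b=cv2.imread('pics/scene0.png')
f=lambda i:cv2.convertScaleAbs(cv2.resize(i,(400,400),interpolation=cv2.INTER_CUBIC),alpha=1.8)
import numpy as np
cv2.imwrite('pics/c1.png',np.hstack([f(a[190:290,180:280]),f(a[240:320,425:535])]))
E
```

```text
top tray 539 rect [557.3   4.2] [110.   84.3] 82.7 mean [556.8   4.7] pca deg 83.9 z 0.0541
top cam 578 rect [577.5 160. ] [41.1 80. ] 33.8 mean [577.3 160. ] pca deg 124.2 z 0.066
top cam 1036 rect [577.3 160.2] [90.6 90.3] 89.7 mean [576.2 157.9] pca deg 33.4 z 0.0483
top house 985 rect [589.4 164.1] [148.8 146.8] 88.7 mean [580.1 169.1] pca deg 19.0 z 0.0391
top rails 1168 rect [558.5  13.2] [165.5 100.2] 82.6 mean [552.6  13. ] pca deg 70.2 z 0.0137
top screwdriver 648 rect [ 473.2 -298.8] [130.6  25.3] 78.6 mean [ 473.3 -296.7] pca deg 78.8 z 0.156
top screwdriver 398 rect [ 475.9 -287.5] [71.1 25.9] 78.2 mean [ 473.5 -298.3] pca deg 77.9 z 0.1654
top base 2036 rect [ 493.3 -307.9] [140.5  90.1] 78.9 mean [ 499.5 -299.6] pca deg 85.7 z 0.0089
top plates 6761 rect [602.  349.7] [129.4 159.9] 82.7 mean [600.7 351.2] pca deg 82.8 z 0.1331
scene tray 635 rect [558.6   6.8] [110.3  85.8] 82.8 mean [563.    9.6] pca deg 80.1 z 0.0542
scene cam 726 rect [578.8 161.8] [42.1 81. ] 33.0 mean [579.1 161.7] pca deg 123.1 z 0.0668
scene cam 1016 rect [582.3 158.5] [93.1 82.8] 46.2 mean [590.6 165.9] pca deg 39.2 z 0.0493
scene house 1261 rect [589.2 168.4] [156.4 142.1] 84.7 mean [590.8 172.3] pca deg 11.8 z 0.0397
scene rails 973 rect [560.8  12.5] [164.8 102.5] 84.6 mean [568.7  13.1] pca deg 70.8 z 0.0138
scene screwdriver 319 rect [ 478.2 -290.4] [116.7  26.5] 85.6 mean [ 482.6 -282.3] pca deg 81.6 z 0.1562
scene screwdriver 200 rect [ 477.5 -282.2] [69.6 26. ] 81.8 mean [ 477.5 -294.3] pca deg 81.1 z 0.166
scene base 1352 rect [ 496.  -301.1] [133.4  91.2] 79.2 mean [ 507.7 -294.4] pca deg 90.8 z 0.0097
scene plates 4592 rect [605.7 354.1] [131.9 158.9] 82.7 mean [627.7 359.5] pca deg 104.0 z 0.1433
```

View pics/c1.png

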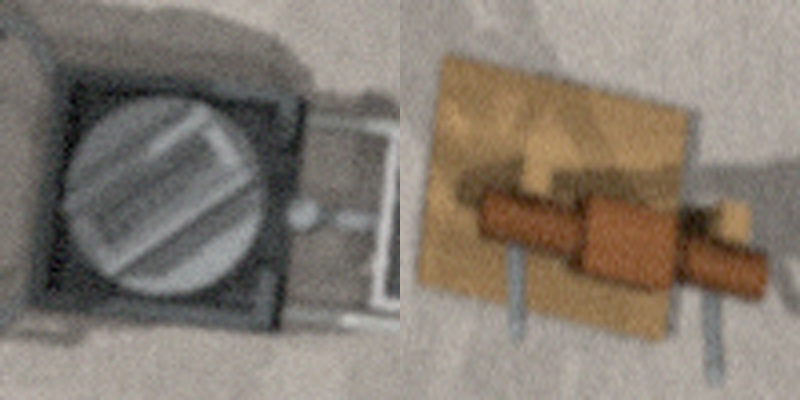

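```bash
cat >> h.py <<'E'
def go(x,y,z,yaw):
    """yaw: world angle of tool x (deg), tool pointing down; prints fractions of full scale"""
    s=ctrl.read_state();r=rot(s['tool_rot'])
    T=R.from_euler('z',yaw,degrees=True)*R.from_euler('x',180,degrees=True)
    d=r.inv().apply(np.array([x,y,z])-s['position'])/.4; w=(r.inv()*T).as_rotvec()/.5
    print('t',round(s['t'],2),'p',np.round(s['position'],4),'F',np.round(s['ft_force'],1),'w',round(s['width'],3),'rows',np.round(d,3),np.round(w,3),'n',np.linalg.norm(d)*400/41.7,np.linalg.norm(w)*.5/.125)
cam=np.array([.5780,.1605]); ry=np.radians(82.7); Y=np.array([np.cos(ry),np.sin(ry)]); X=np.array([Y[1],-Y[0]])
def rk(x,y): return cam+X*x/1000+Y*y/1000
E
python3 -c "
from h import *
go(*rk(0,-265),.20,-97.3)"
```

```text
t 1.15 p [0.2489 0.4904 0.2313] F [-1.   0.1 -0. ] w 0.998 rows [1.329 0.987 0.078] [ 0.    -0.     2.457] n 15.89938887045463 9.827572432903429
```

```bash
python3 -m crank '[[0.66,0.49,0.03,0,0,1,0],[0.66,0.49,0.03,0,0,1,0],[0.66,0.49,0.03,0,0,1,0],[0.66,0.49,0.03,0,0,1,0],[0.66,0.49,0.03,0,0,1,0],[0.66,0.49,0.03,0,0,1,0],[0.66,0.49,0.03,0,0,1,0],[0.66,0.49,0.03,0,0,1,0],[0.66,0.49,0.03,0,0,1,0]]' 40
python3 -c "
from h import *
go(*rk(0,-265),.20,-97.3)"
```

```text
t: 1.9
position: [0.3971, 0.1913, 0.2195]
tool_rot: [0.0, 0.884, -0.468, 0.0]
ft_force: [-0.8, -0.3, 0.5]
width: -0.003
finger_force: 0.0
t 1.9 p [0.3971 0.1913 0.2195] F [-0.8 -0.3  0.5] w -0.003 rows [0.814 0.107 0.05 ] [-0.    -0.002  1.447] n 7.8909724441965725 5.78609912576228
```

```bash
python3 -m crank '[[0.81,0.107,0.05,0,0,1,0],[0.81,0.107,0.05,0,0,1,0],[0.81,0.107,0.05,0,0,1,0],[0.81,0.107,0.05,0,0,1,0],[0.81,0.107,0.05,0,0,1,0],[0.81,0.107,0.05,0,0,1,0],[0.81,0.107,0.05,0,0,1,0],[0.81,0.107,0.05,0,0,1,0],[0.81,0.107,0.05,0,0,1,0],[0.81,0.107,0.05,0,0,1,0]]'
python3 -c "
from h import *
go(*rk(0,-265),.03,-97.3)"
```

```text
t: 2.73
position: [0.5437, -0.097, 0.1983]
tool_rot: [0.001, 0.741, -0.672, -0.001]
ft_force: [-0.2, 0.2, -0.7]
width: 0.0
finger_force: 0.0
t 2.73 p [ 0.5437 -0.097   0.1983] F [-0.2  0.2 -0.7] w 0.0 rows [ 0.013 -0.001  0.421] [ 0.003 -0.     0.45 ] n 4.038861486120593 1.7993171468549611
```

```bash
python3 -m crank '[[0.01,0,0.44,0,0,0.45,0],[0.01,0,0.44,0,0,0.45,0],[0.01,0,0.44,0,0,0.45,0],[0.01,0,0.44,0,0,0.45,0],[0.01,0,0.44,0,0,0.45,0],[0.01,0,0.44,0,0,0.45,0],[0.01,0,0.44,0,0,0.45,0]]'
python3 -c "
from h import *
go(*rk(0,-185),.022,-97.3)"
```

```text
t: 3.32
position: [0.5451, -0.0989, 0.0251]
tool_rot: [0.0, -0.663, 0.749, -0.001]
ft_force: [0.8, -0.4, 1.8]
width: 0.001
finger_force: 0.0
t 3.32 p [ 0.5451 -0.0989  0.0251] F [ 0.8 -0.4  1.8] w 0.001 rows [-0.191 -0.     0.008] [-0.004 -0.001  0.01 ] n 1.834978825516034 0.04399463305325876
```

```bash
python3 -m crank '[[-0.04,0,0.005,0,0,0,0],[-0.07,0,0.005,0,0,0,0],[-0.09,0,0.005,0,0,0,0],[-0.105,0,0.005,0,0,0,0],[-0.12,0,0.005,0,0,0,0],[-0.135,0,0.005,0,0,0,0],[-0.15,0,0.005,0,0,0,0],[-0.165,0,0.005,0,0,0,0],[-0.175,0,0.005,0,0,0,0],[-0.18,0,0.005,0,0,0,0]]'
python3 -m crank '[[-0.003,0,0,0,0,0,0],[-0.006,0,0,0,0,0,0],[-0.009,0,0,0,0,0,0]]'
python3 -m crank '[[-0.003,0,0,0,0,0,0],[-0.006,0,0,0,0,0,0]]'
python3 -c "
from h import *
go(*rk(0,-185),.022,-97.3)"
```

```text
t: 4.15
position: [0.5529, -0.0274, 0.0212]
tool_rot: [-0.0, -0.662, 0.749, -0.0]
ft_force: [0.4, -3.5, 1.9]
width: -0.001
finger_force: 1.4
t: 4.4
position: [0.5533, -0.0243, 0.0212]
tool_rot: [-0.0, -0.662, 0.75, -0.0]
ft_force: [0.6, -1.6, 2.0]
width: -0.003
finger_force: 1.4
t: 4.57
position: [0.5535, -0.0229, 0.0213]
tool_rot: [-0.001, -0.662, 0.75, -0.0]
ft_force: [1.1, -10.3, 0.8]
width: 0.002
finger_force: 5.4
t 4.57 p [ 0.5535 -0.0229  0.0213] F [  1.1 -10.3   0.8] w 0.002 rows [ 0.    -0.003 -0.002] [ 0.001 -0.003  0.007] n 0.029623267734131285 0.03186856987128625
```

```bash
python3 -m crank '[[-0.003,0,0,0,0,0,0],[-0.006,0,0,0,0,0,0],[-0.006,0,0,0,0,0,0]]'
python3 -m crank '[[0.02,0,0,0,0,0,0],[0.08,0,-0.05,0,0,0,0],[0.15,0,-0.3,0,0,0,1],[0.15,0,-0.55,0,0,0,1],[0.15,0,-0.55,0,0,0,1],[0.15,0,-0.55,0,0,0,1],[0.15,0,-0.55,0,0,0,1],[0.15,0,-0.55,0,0,0,1],[0.15,0,-0.55,0,0,0,1]]'
python3 - <<'E'
from h import *
import fit
for n in ('top','scene'):
    im,d=vision.get_image(n);np.save(f'{n}0.npy',cloud(n,im,d));cv2.imwrite(f'pics/{n}1.png',im[:,:,::-1])
    for o in ('tray','screwdriver'):
        r=regions_of(n,o)
        if r: np.save(f'{n}_{o}.npy',r[0]['mask'])
    fit.fit(n,'tray',.05,.06);fit.fit(n,'screwdriver',.146,.163);fit.fit(n,'screwdriver',.163,.175)
print(rk(0,-119))
go(.4735,-.2990,.24,-101.3)
E
```

```text
t: 4.82
position: [0.5534, -0.0228, 0.0214]
tool_rot: [-0.002, -0.662, 0.749, -0.001]
ft_force: [0.5, -16.1, 0.6]
width: -0.005
finger_force: 7.8
t: 5.57
position: [0.5475, -0.0784, 0.2435]
tool_rot: [0.003, -0.662, 0.75, -0.001]
ft_force: [0.5, -0.2, -1.4]
width: 0.974
finger_force: 0.0
top tray 96 rect [516.8  16.9] [16.1 54.4] 8.1 mean [518.1  13.7] pca deg 89.2 z 0.0542
top screwdriver 616 rect [ 473.1 -298.8] [129.9  25.2] 78.5 mean [ 473.6 -296.3] pca deg 78.8 z 0.1559
top screwdriver 341 rect [ 473.3 -298.4] [40.9 25.5] 76.9 mean [ 473.2 -298.1] pca deg 74.3 z 0.1656
scene tray 673 rect [561.4  44.4] [110.6  86. ] 82.3 mean [565.6  45.5] pca deg 81.0 z 0.0542
scene screwdriver 371 rect [ 473.3 -295.5] [129.8  39.7] 73.7 mean [ 481.1 -284.4] pca deg 79.3 z 0.1563
scene screwdriver 216 rect [ 476.7 -291.8] [91.6 31. ] 72.1 mean [ 477.6 -293.3] pca deg 72.4 z 0.1662
[0.56287931 0.04246456]
t 5.87 p [ 0.5459 -0.0788  0.2399] F [-0.5  0.4  0.2] w 1.001 rows [0.569 0.112 0.   ] [ 0.005 -0.001  0.147] n 5.559410363274532 0.5880856081473212
```

```bash
python3 -m crank '[[0.57,0.112,0,0,0,0.14,1],[0.57,0.112,0,0,0,0.14,1],[0.57,0.112,0,0,0,0.14,1],[0.57,0.112,0,0,0,0.14,1],[0.57,0.112,0,0,0,0.14,1],[0.57,0.112,0,0,0,0.14,1],[0.57,0.112,0,0,0,0.14,1],[0.57,0.112,0,0,0,0.14,1]]'
python3 - <<'E'
from h import *
go(.4735,-.2983,.131,-101.4)
im,d=vision.get_image('wrist');cv2.imwrite('pics/w1.png',im[:,:,::-1])
print(recognise('wrist','grip')[:2],recognise('wrist','screwdriver')[:2])
E
```

```text
t: 6.53
position: [0.473, -0.3007, 0.2403]
tool_rot: [-0.0, -0.634, 0.773, 0.001]
ft_force: [0.4, 0.4, -0.5]
width: 1.001
finger_force: 0.0
t 6.53 p [ 0.473  -0.3007  0.2403] F [ 0.4  0.4 -0.5] w 1.001 rows [-0.006 -0.     0.273] [0.003 0.001 0.005] n 2.6216019779937745 0.023365926202855738
[{'location': [321.3, 246.6], 'conf': 0.59}, {'location': [414.9, 393.1], 'conf': 0.35}] [{'location': [316.1, 245.3], 'conf': 0.69}]
```

View pics/w1.png

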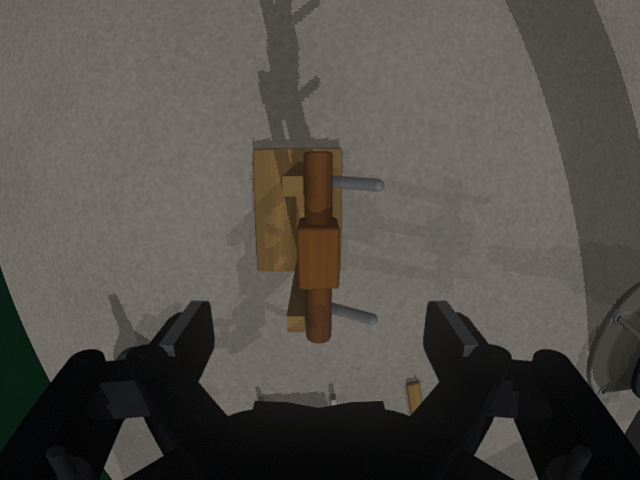

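```bash
python3 -m crank '[[0,0,0.08,0,0,0,1],[0,0,0.15,0,0,0,1],[0,0,0.21,0,0,0,1],[0,0,0.25,0,0,0,1],[0,0,0.273,0,0,0,1],[0,0,0.273,0,0,0,1],[0,0,0.273,0,0,0,1]]'
python3 -m crank '[[0,0,0,0,0,0,0.6],[0,0,0,0,0,0,0.5],[0,0,0,0,0,0,0.4],[0,0,0,0,0,0,0.35],[0,0,0,0,0,0,0.3],[0,0,0,0,0,0,0.2],[0,0,0,0,0,0,0.1],[0,0,0,0,0,0,0]]' 70
```

```text
t: 7.27
position: [0.4743, -0.2994, 0.1326]
tool_rot: [-0.0, -0.636, 0.772, -0.0]
ft_force: [1.1, -0.2, 0.2]
width: 0.999
finger_force: 0.0
t: 7.93
position: [0.4734, -0.2998, 0.1325]
tool_rot: [-0.0, -0.635, 0.772, 0.0]
ft_force: [-3.7, 1.9, 5.3]
width: 0.297
finger_force: 69.3
```

```bash
python3 - <<'E'
from h import *
go(.473,-.3005,.131,-101.4)
E
```

```text
t 7.93 p [ 0.4734 -0.2998  0.1325] F [-3.7  1.9  5.3] w 0.297 rows [0.002 0.001 0.004] [ 0.001 -0.001  0.01 ] n 0.04230960839837871 0.039867979848569754
```

```bash
python3 -m crank '[[0,0.02,-0.014,0,0,0,0],[0,0.045,-0.0315,0,0,0,0],[0,0.07,-0.049,0,0,0,0],[0,0.095,-0.0665,0,0,0,0],[0,0.12,-0.084,0,0,0,0],[0,0.145,-0.11,0,0,0,0],[0,0.16,-0.16,0,0,0,0],[0,0.16,-0.22,0,0,0,0],[0,0.16,-0.22,0,0,0,0],[0,0.16,-0.22,0,0,0,0]]'
python3 - <<'E'
from h import *
go(*cam,.26,214-360+90)
E
```

```text
t: 8.77
position: [0.4109, -0.2875, 0.2219]
tool_rot: [0.001, -0.635, 0.772, -0.001]
ft_force: [-0.3, -0.3, -2.3]
width: 0.294
finger_force: 69.3
t 8.77 p [ 0.4109 -0.2875  0.2219] F [-0.3 -0.3 -2.3] w 0.294 rows [-1.18  -0.194 -0.095] [-0.006 -0.003 -1.575] n 11.502576547711094 6.300867287728127
```

```bash
python3 -m crank '[[-0.06,-0.01,-0.095,0,0,-0.15,0],[-0.16,-0.03,-0.095,0,0,-0.4,0],[-0.26,-0.05,-0.095,0,0,-0.6,0],[-0.36,-0.07,-0.095,0,0,-0.8,0],[-0.46,-0.08,-0.095,0,0,-1,0],[-0.56,-0.09,-0.095,0,0,-1,0],[-0.6,-0.1,-0.095,0,0,-1,0],[-0.6,-0.1,-0.095,0,0,-1,0]]'
python3 - <<'E'
from h import *
go(*cam,.26,-56.3)
E
```

```text
t: 9.43
position: [0.4966, -0.0563, 0.2566]
tool_rot: [0.0, 0.808, -0.589, -0.001]
ft_force: [0.1, 0.0, -2.9]
width: 0.294
finger_force: 69.8
t 9.43 p [ 0.4966 -0.0563  0.2566] F [ 0.1  0.  -2.9] w 0.294 rows [-0.454 -0.359 -0.009] [ 0.004  0.004 -0.556] n 5.553824226987807 2.2247519838317675
```

```bash
python3 -m crank '[[-0.1,-0.08,-0.009,0,0,-0.15,0],[-0.2,-0.16,-0.009,0,0,-0.3,0],[-0.3,-0.24,-0.009,0,0,-0.45,0],[-0.38,-0.3,-0.009,0,0,-0.556,0],[-0.43,-0.34,-0.009,0,0,-0.556,0],[-0.454,-0.359,-0.009,0,0,-0.556,0],[-0.454,-0.359,-0.009,0,0,-0.556,0],[-0.454,-0.359,-0.009,0,0,-0.556,0],[-0.454,-0.359,-0.009,0,0,-0.556,0]]'
python3 - <<'E'
from h import *
go(*cam,.178,-56.3)
im,d=vision.get_image('scene');cv2.imwrite('pics/s2.png',cv2.convertScaleAbs(cv2.resize(im[180:380,280:540,::-1],(780,600)),alpha=1.5))
W=cloud('scene',im,d)
p=W[(abs(W[...,0]-.578)<.1)&(abs(W[...,1]-.16)<.1)&(W[...,2]>.150)&(W[...,2]<.183)]
print(len(p),p.mean(0),np.percentile(p,[2,98],axis=0))
E
```

```text
t: 10.18
position: [0.5782, 0.156, 0.2609]
tool_rot: [0.001, 0.881, -0.474, -0.001]
ft_force: [0.1, -0.1, -2.3]
width: 0.295
finger_force: 69.9
t 10.18 p [0.5782 0.156  0.2609] F [ 0.1 -0.1 -2.3] w 0.295 rows [-0.01  -0.006  0.207] [ 0.004  0.    -0.009] n 1.992037744956741 0.03950876094218866
333 [0.58171123 0.15862779 0.17190086] [[0.56796547 0.13693009 0.16090595]
 [0.59434476 0.17999632 0.18246796]]
```

View pics/s2.png

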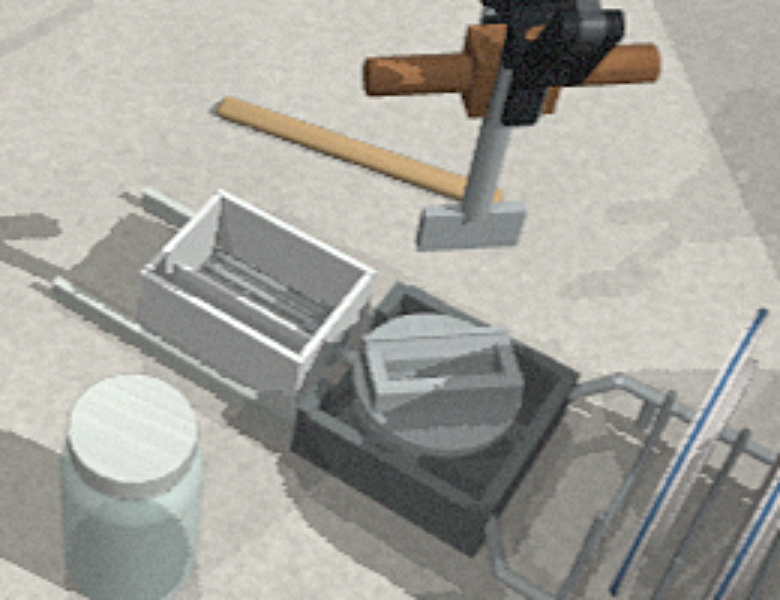

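```bash
python3 - <<'E'
from h import *
im,d=vision.get_image('scene');W=cloud('scene',im,d)
p=W[(abs(W[...,0]-.578)<.1)&(abs(W[...,1]-.16)<.1)&(W[...,2]>.164)&(W[...,2]<.183)][:,:2]
e,v=np.linalg.eigh(np.cov(p.T));print(np.degrees(np.arctan2(v[1,1],v[0,1]))%180, np.ptp((p-p.mean(0))@v[:,1]),((p-p.mean(0))@v[:,1]).max(),p.mean(0))
print(vision.camera_model('scene')['origin'])
go(.5783,.161,.178,-56.2)
E
```

```text
122.74128699383672 0.05075985368766067 0.026751181564333593 [0.5820423  0.15810831]
[1.0937727  0.24259593 0.72946871]
t 10.28 p [0.5784 0.1555 0.2618] F [-0.6 -0.2 -2.4] w 0.294 rows [-0.012 -0.008  0.209] [ 0.001 -0.    -0.014] n 2.013213161998625 0.0576104508848494
```

```bash
python3 -m crank '[[-0.012,-0.008,0.05,0,0,-0.01,0],[-0.012,-0.008,0.1,0,0,-0.01,0],[-0.012,-0.008,0.15,0,0,-0.01,0],[-0.012,-0.008,0.18,0,0,-0.01,0],[-0.012,-0.008,0.2,0,0,-0.01,0],[-0.012,-0.008,0.2,0,0,-0.01,0],[-0.012,-0.008,0.2,0,0,-0.01,0]]'
python3 - <<'E'
from h import *
go(.5783,.161,.152,-56.2)
E
```

```text
t: 10.87
position: [0.5789, 0.1619, 0.1824]
tool_rot: [-0.0, 0.882, -0.472, 0.0]
ft_force: [-0.1, -0.0, -1.1]
width: 0.298
finger_force: 70.2
t 10.87 p [0.5789 0.1619 0.1824] F [-0.1 -0.  -1.1] w 0.298 rows [0.001 0.003 0.076] [-0.001 -0.001 -0.003] n 0.7291871720055161 0.01374176883640835
```

```bash
python3 -m crank '[[0,0,0.015,0,0,0,0],[0,0,0.03,0,0,0,0],[0,0,0.045,0,0,0,0],[0,0,0.055,0,0,0,0],[0,0,0.055,0,0,0,0]]'
python3 -m crank '[[0,0,0.01,0,0,0,0],[0,0,0.02,0,0,0,0],[0,0,0.02,0,0,0,0]]'
python3 -c "
from h import *
go(.5783,.161,.152,-56.2)"
```

```text
t: 11.28
position: [0.5781, 0.1624, 0.1583]
tool_rot: [0.001, 0.882, -0.471, -0.001]
ft_force: [0.1, 0.1, -1.3]
width: 0.299
finger_force: 70.2
t: 11.53
position: [0.5784, 0.1625, 0.1507]
tool_rot: [0.0, 0.882, -0.471, -0.001]
ft_force: [-1.6, 0.4, -2.3]
width: 0.296
finger_force: 70.2
t 11.53 p [0.5784 0.1625 0.1507] F [-1.6  0.4 -2.3] w 0.296 rows [ 0.003  0.002 -0.003] [ 0.003  0.001 -0.002] n 0.04818780329402825 0.013507705497517857
```

```bash
python3 -m crank '[[0,0,0,0,0,0.12,0],[0,0,0,0,0,0.24,0],[0,0,0,0,0,0.36,0],[0,0,0,0,0,0.48,0],[0,0,0,0,0,0.6,0],[0,0,0,0,0,0.7,0],[0,0,0,0,0,0.8,0],[0,0,0,0,0,0.9,0],[0,0,0,0,0,1,0],[0,0,0,0,0,1,0]]' 100
python3 -c "
from h import *
s=ctrl.read_state();print(s['moment']);go(.5780,.161,.152,-56.2-80.2)"
```

```text
t: 12.37
position: [0.5776, 0.1622, 0.1512]
tool_rot: [0.001, 0.737, -0.676, -0.001]
ft_force: [-2.7, -0.5, -2.9]
width: 0.293
finger_force: 100.5
[-0.30248815  1.34740503  0.05943528]
t 12.37 p [0.5776 0.1622 0.1512] F [-2.7 -0.5 -2.9] w 0.293 rows [ 0.003 -0.001 -0.002] [ 0.005 -0.004  1.794] n 0.03587556996863298 7.177042804744334
```

```bash
python3 -m crank '[[0,0,0,0,0,0.12,0],[0,0,0,0,0,0.24,0],[0,0,0,0,0,0.36,0],[0,0,0,0,0,0.48,0],[0,0,0,0,0,0.6,0],[0,0,0,0,0,0.7,0],[0,0,0,0,0,0.8,0],[0,0,0,0,0,0.9,0],[0,0,0,0,0,1,0],[0,0,0,0,0,1,0]]'
python3 -m crank '[[0,0,0,0,0,0.12,0],[0,0,0,0,0,0.24,0],[0,0,0,0,0,0.36,0],[0,0,0,0,0,0.48,0],[0,0,0,0,0,0.6,0],[0,0,0,0,0,0.7,0],[0,0,0,0,0,0.76,0],[0,0,0,0,0,0.8,0],[0,0,0,0,0,0.8,0]]'
python3 -c "
from h import *
s=ctrl.read_state();print(s['moment']);go(.5780,.161,.152,-56.2-80.2)"
```

```text
t: 13.2
position: [0.5782, 0.1625, 0.1513]
tool_rot: [-0.001, -0.548, 0.837, 0.0]
ft_force: [-2.7, 0.5, -2.6]
width: 0.291
finger_force: 100.3
t: 13.95
position: [0.5788, 0.1625, 0.1515]
tool_rot: [-0.0, -0.371, 0.928, -0.0]
ft_force: [-0.5, 0.4, -2.4]
width: 0.29
finger_force: 100.2
[-0.23342341  0.29699589  0.11134293]
t 13.95 p [0.5788 0.1625 0.1515] F [-0.5  0.4 -2.4] w 0.29 rows [ 0.004 -0.001 -0.001] [-0. -0. -0.] n 0.04221121084070905 0.0019868497165718402
```

```bash
python3 -m crank '[[0,0,0,0,0,0.1,0],[0,0,0,0,0,0.2,0],[0,0,0,0,0,0.2,0]]'
python3 -c "
from h import *
s=ctrl.read_state();print(s['moment']);go(.5780,.161,.152,-56.2-80.2)"
python3 -m crank '[[0,0,0,0,0,0.05,0],[0,0,0,0,0,0.1,0],[0,0,0,0,0,0.1,0]]'
python3 -c "
from h import *
s=ctrl.read_state();print(s['moment']);go(.5780,.161,.152,-56.2-80.2)
import fit
for n in ('top','scene'):
    im,d=vision.get_image(n);np.save(f'{n}0.npy',cloud(n,im,d));cv2.imwrite(f'pics/{n}3.png',im[:,:,::-1])
    for o in ('tray','cam'):
        r=regions_of(n,o)
        if r: np.save(f'{n}_{o}.npy',r[0]['mask'])
    fit.fit(n,'tray',.05,.06);fit.fit(n,'cam',.063,.075)
"
```

```text
t: 14.2
position: [0.579, 0.1625, 0.1518]
tool_rot: [0.0, -0.324, 0.946, -0.0]
ft_force: [-0.6, -0.9, -2.4]
width: 0.289
finger_force: 100.3
[-0.19213676  0.03553215  0.02922656]
t 14.2 p [0.579  0.1625 0.1518] F [-0.6 -0.9 -2.4] w 0.289 rows [ 0.004 -0.001 -0.001] [-0.001  0.001 -0.202] n 0.04478018126158231 0.8088574272765278
t: 14.45
position: [0.5791, 0.1625, 0.1519]
tool_rot: [0.0, -0.3, 0.954, -0.0]
ft_force: [1.1, -1.4, -2.9]
width: 0.289
finger_force: 100.2
[-0.43802133 -0.20533512  0.13285035]
t 14.45 p [0.5791 0.1625 0.1519] F [ 1.1 -1.4 -2.9] w 0.289 rows [ 0.005 -0.002 -0.   ] [-0.001  0.001 -0.302] n 0.04601263157098659 1.206215355200904
top tray 523 rect [563.   49.6] [110.1  84.2] 84.7 mean [562.2  48.7] pca deg 88.6 z 0.0541
top cam 191 rect [573.  145.5] [54.1 24.7] 42.3 mean [573.1 138.6] pca deg 32.6 z 0.0659
scene tray 704 rect [563.8  51.8] [110.6  86.6] 84.8 mean [566.9  52.8] pca deg 85.3 z 0.0544
scene cam 616 rect [578.1 161.9] [82.5 41.4] 42.6 mean [584.7 164.4] pca deg 49.1 z 0.0668
```

```bash
python3 -m crank '[[0,0,0,0,0,0.06,0],[0,0,0,0,0,0.12,0],[0,0,0,0,0,0.12,0]]'
python3 -c "
from h import *
s=ctrl.read_state();print(s['moment']);go(.5780,.161,.152,-56.2-80.2)
import fit
n='scene'
for i in range(2):
    im,d=vision.get_image(n);np.save(f'{n}0.npy',cloud(n,im,d))
    r=regions_of(n,'cam');np.save(f'{n}_cam.npy',r[0]['mask'])
    fit.fit(n,'cam',.063,.075)
"
```

```text
t: 15.0
position: [0.5791, 0.1627, 0.1519]
tool_rot: [0.0, -0.273, 0.962, -0.001]
ft_force: [2.9, -1.4, -4.5]
width: 0.288
finger_force: 101.8
[-0.66283019 -0.66224719  2.31338251]
t 15.0 p [0.5791 0.1627 0.1519] F [ 2.9 -1.4 -4.5] w 0.288 rows [ 0.005 -0.002 -0.   ] [-0.003  0.    -0.415] n 0.047993740795888584 1.6606331829250125
scene cam 598 rect [578.8 162.2] [80.9 41.3] 41.2 mean [585.6 165. ] pca deg 51.1 z 0.0669
scene cam 608 rect [578.4 161.8] [81.6 41. ] 43.3 mean [584.6 164.1] pca deg 48.9 z 0.0669
```

```bash
python3 -m crank '[[0,0,0,0,0,-0.1,0],[0,0,0,0,0,-0.2,0],[0,0,0,0,0,-0.25,0],[0,0,0,0,0,-0.25,0]]'
python3 -m crank '[[0,0,-0.015,0,0,0,0],[0,0,-0.04,0,0,0,0],[0,0,-0.07,0,0,0,0],[0,0,-0.12,0,0,0,0],[0,0,-0.18,0,0,0,0],[0,0,-0.25,0,0,0,0],[0,0,-0.27,0,0,0,0],[0,0,-0.27,0,0,0,0]]'
python3 - <<'E'
from h import *
import fit
for n in ('scene','top'):
    im,d=vision.get_image(n);np.save(f'{n}0.npy',cloud(n,im,d));cv2.imwrite(f'pics/{n}4.png',im[:,:,::-1])
    for o in ('tray','cam'):
        r=regions_of(n,o);np.save(f'{n}_{o}.npy',r[0]['mask'])
    fit.fit(n,'tray',.05,.06);fit.fit(n,'cam',.063,.075)
W=np.load('scene0.npy')
p=W[(abs(W[...,0]-.578)<.1)&(abs(W[...,1]-.16)<.1)&(W[...,2]>.164)&(W[...,2]<.183)][:,:2]
e,v=np.linalg.eigh(np.cov(p.T));print('blade',np.degrees(np.arctan2(v[1,1],v[0,1]))%180,p.mean(0))
# return pose: hung TCP (.4734,-.2998,.1325), yaw -101.2; stand-off along prong
h=np.radians(-11.4);hx=np.array([np.cos(h),np.sin(h)])
P=np.array([.4734,-.2998])-hx*.064
print(P);go(*P,.26,-101.2)
E
```

```text
t: 15.53
position: [0.5786, 0.1628, 0.1517]
tool_rot: [-0.0, -0.33, 0.944, 0.001]
ft_force: [0.4, -1.2, -2.5]
width: 0.293
finger_force: 100.4
t: 16.2
position: [0.5802, 0.163, 0.2638]
tool_rot: [0.004, -0.331, 0.944, 0.0]
ft_force: [-0.5, -0.1, -2.1]
width: 0.29
finger_force: 100.6
scene tray 663 rect [564.   52.1] [110.1  86.6] 84.4 mean [569.5  54.8] pca deg 86.4 z 0.0543
scene cam 719 rect [578.2 162.2] [81.9 42.7] 41.6 mean [580.2 163.5] pca deg 41.7 z 0.0669
top tray 546 rect [563.1  49.8] [110.3  84.3] 84.6 mean [563.1  49.3] pca deg 84.0 z 0.0539
top cam 360 rect [577.9 159.7] [81.1 38.9] 42.4 mean [577.8 149.4] pca deg 30.6 z 0.0664
blade 41.59814939988681 [0.5876659  0.16586009]
[ 0.41066264 -0.28714993]
t 16.5 p [0.5782 0.1624 0.2581] F [ 0.1  0.1 -1.3] w 0.289 rows [ 1.029 -0.616 -0.002] [ 0.004 -0.005 -1.401] n 11.504668550729951 5.605673958376473
```

```bash
python3 -m crank '[[0.05,-0.03,0,0,0,-0.1,0],[0.13,-0.08,0,0,0,-0.25,0],[0.21,-0.13,0,0,0,-0.4,0],[0.29,-0.175,0,0,0,-0.55,0],[0.37,-0.22,0,0,0,-0.7,0],[0.45,-0.27,0,0,0,-0.8,0],[0.53,-0.32,0,0,0,-0.9,0],[0.58,-0.35,0,0,0,-0.9,0],[0.6,-0.36,0,0,0,-0.9,0],[0.6,-0.36,0,0,0,-0.9,0]]'
python3 - <<'E'
from h import *
go(.41066,-.28715,.24,-101.2)
E
```

```text
t: 17.33
position: [0.4803, -0.1014, 0.2594]
tool_rot: [-0.0, -0.532, 0.847, 0.0]
ft_force: [0.2, 0.3, -1.6]
width: 0.29
finger_force: 100.4
t 17.33 p [ 0.4803 -0.1014  0.2594] F [ 0.2  0.3 -1.6] w 0.29 rows [ 0.494 -0.045  0.049] [ 0.001 -0.001 -0.507] n 4.780087010119026 2.027763129078858
```

```bash
python3 -m crank '[[0.05,-0.005,0.01,0,0,-0.1,0],[0.13,-0.012,0.02,0,0,-0.2,0],[0.21,-0.02,0.03,0,0,-0.3,0],[0.29,-0.026,0.04,0,0,-0.4,0],[0.37,-0.034,0.049,0,0,-0.507,0],[0.43,-0.04,0.049,0,0,-0.507,0],[0.475,-0.043,0.049,0,0,-0.507,0],[0.494,-0.045,0.049,0,0,-0.507,0],[0.494,-0.045,0.049,0,0,-0.507,0],[0.494,-0.045,0.049,0,0,-0.507,0]]'
python3 - <<'E'
from h import *
import fit
W={}
for n in ('top','scene'):
    im,d=vision.get_image(n);np.save(f'{n}0.npy',cloud(n,im,d));cv2.imwrite(f'pics/{n}5.png',im[:,:,::-1])
    r=regions_of(n,'screwdriver');
    if r:
        np.save(f'{n}_screwdriver.npy',r[0]['mask']);print(r[0]['location'])
        fit.fit(n,'screwdriver',.25,.275);fit.fit(n,'screwdriver',.14,.164)
go(.4734,-.2998,.1325,-101.2)
E
python3 -c "
import cv2
a=cv2.imread('pics/scene5.png')[60:240,140:340];b=cv2.imread('pics/top5.png')[220:400,400:600]
import numpy as np
cv2.imwrite('pics/c5.png',cv2.convertScaleAbs(cv2.resize(np.hstack([a,b]),(800,360)),alpha=1.6))"
```

```text
t: 18.17
position: [0.4128, -0.2852, 0.2396]
tool_rot: [0.0, -0.636, 0.772, 0.0]
ft_force: [0.1, 0.3, -2.8]
width: 0.287
finger_force: 100.4
[255.2, 95.1]
scene screwdriver 404 rect [ 418.7 -252.8] [74.1 27.7] 84.5 mean [ 423.5 -250.9] pca deg 76.7 z 0.2638
scene screwdriver 189 rect [ 419.4 -272.3] [72.  21.8] 60.9 mean [ 417.6 -279.2] pca deg 79.9 z 0.1526
t 18.37 p [ 0.4129 -0.2849  0.2401] F [-0.9  0.2 -1.4] w 0.288 rows [ 0.008 -0.156  0.269] [-0.     0.     0.009] n 2.980877453592908 0.03494097918712444
```

View pics/c5.png

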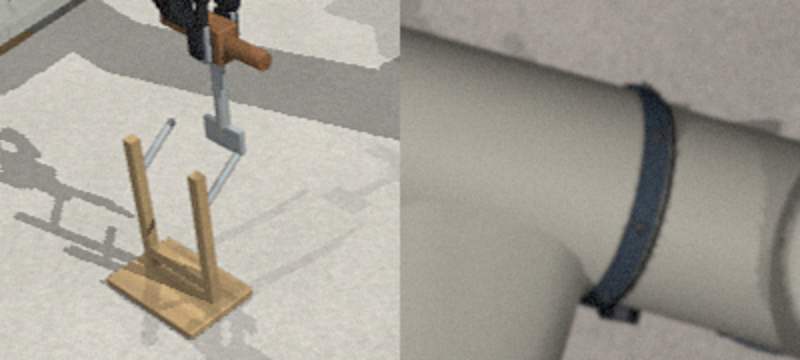

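```bash
python3 - <<'E'
from h import *
W=np.load('scene0.npy')
def q(z0,z1,a=.03,b=.09):
    p=W[(abs(W[...,0]-.415)<a)&(abs(W[...,1]+.286)<b)&(W[...,2]>z0)&(W[...,2]<z1)][:,:2]*1000
    e,v=np.linalg.eigh(np.cov(p.T));d=v[:,1]*np.sign(v[1,1]);t=p@d
    print(len(p),p.mean(0).round(1),'deg',np.degrees(np.arctan2(d[1],d[0])).round(1),'extent',np.round(np.percentile(t,[1,99]),1), 'tcp',(np.array([412.8,-285.1])@d).round(1))
q(.145,.162);q(.17,.23);q(.249,.266);q(.249,.262,.03,.2)
E
```

```text
182 [ 421.7 -291.6] deg 102.3 extent [-424.6 -340.6] tcp -366.6
201 [ 418.1 -279.2] deg 125.2 extent [-476.2 -462.6] tcp -471.0
444 [ 426.7 -260.2] deg 86.5 extent [-317.8 -191.6] tcp -259.3
286 [ 427.8 -266. ] deg 84.3 extent [-303.2 -174.7] tcp -242.5
```

```bash
python3 - <<'E'
from h import *
W=np.load('scene0.npy')
for z0,z1,b in ((.143,.163,.028),(.145,.16,.03)):
    c=np.array([.417,-.282]);p=W[(abs(W[...,0]-c[0])<.02)&(abs(W[...,1]-c[1])<b)&(W[...,2]>z0)&(W[...,2]<z1)]*1000
    p2=p[:,:2].astype(np.float32);l=cv2.fitLine(p2,cv2.DIST_HUBER,0,.01,.01).ravel();print(len(p2),np.degrees(np.arctan2(l[1],l[0]))%180,l[2:],np.ptp(p2,axis=0))
    # tilt: x vs z
    print(np.linalg.lstsq(np.c_[p[:,1],p[:,2],np.ones(len(p))],p[:,0],rcond=None)[0])
E
```

```text
168 80.111916 [ 417.64883 -279.8477 ] [12.314728 52.543976]
[ 1.53045161e-01 -5.72096617e-03  4.61028787e+02]
130 79.4688 [ 417.34607 -281.05115] [12.244507 52.026733]
[1.59202007e-01 5.53012854e-03 4.61000503e+02]
```

```bash
python3 -m crank '[[0.006,0,0.05,0,0,0.009,0],[0.006,0,0.1,0,0,0.009,0],[0.006,0,0.14,0,0,0.009,0],[0.006,0,0.147,0,0,0.009,0],[0.006,0,0.147,0,0,0.009,0],[0.006,0,0.147,0,0,0.009,0]]'
python3 - <<'E'
from h import *
go(.4734,-.2998,.1325,-101.2)
E
```

```text
t: 18.87
position: [0.4125, -0.2883, 0.1823]
tool_rot: [0.0, -0.634, 0.773, -0.001]
ft_force: [0.4, 0.3, -2.8]
width: 0.29
finger_force: 100.5
t 18.87 p [ 0.4125 -0.2883  0.1823] F [ 0.4  0.3 -2.8] w 0.29 rows [-0.002 -0.155  0.125] [-0.002 -0.002 -0.002] n 1.9074022879902601 0.013209667706416883
```

```bash
python3 -m crank '[[0,-0.02,0.02,0,0,0,0],[0,-0.04,0.034,0,0,0,0],[0,-0.06,0.048,0,0,0,0],[0,-0.08,0.062,0,0,0,0],[0,-0.1,0.076,0,0,0,0],[0,-0.12,0.09,0,0,0,0],[0,-0.135,0.101,0,0,0,0],[0,-0.145,0.108,0,0,0,0],[0,-0.148,0.11,0,0,0,0],[0,-0.148,0.11,0,0,0,0]]'
python3 - <<'E'
from h import *
go(.4734,-.2998,.1325,-101.2)
E
```

```text
t: 19.7
position: [0.4701, -0.2998, 0.1369]
tool_rot: [-0.0, -0.634, 0.773, 0.0]
ft_force: [-0.0, 1.2, -2.3]
width: 0.289
finger_force: 100.5
t 19.7 p [ 0.4701 -0.2998  0.1369] F [-0.   1.2 -2.3] w 0.289 rows [-0.002 -0.008  0.011] [ 0.001  0.    -0.003] n 0.13334595128838433 0.012740511730914554
```

```bash
python3 -m crank '[[0,-0.002,0.003,0,0,0,0],[0,-0.004,0.006,0,0,0,0],[0,-0.006,0.009,0,0,0,0],[0,-0.006,0.011,0,0,0,0],[0,-0.006,0.011,0,0,0,0]]'
python3 - <<'E'
from h import *
go(.4734,-.2998,.1325,-101.2)
im,d=vision.get_image('scene');cv2.imwrite('pics/s6.png',cv2.convertScaleAbs(cv2.resize(im[80:240,130:340,::-1],(788,600)),alpha=1.6))
E
```

```text
t: 20.12
position: [0.4727, -0.3005, 0.1334]
tool_rot: [0.0, -0.634, 0.773, -0.001]
ft_force: [1.7, 0.1, -1.6]
width: 0.29
finger_force: 100.6
t 20.12 p [ 0.4727 -0.3005  0.1334] F [ 1.7  0.1 -1.6] w 0.29 rows [-0.002 -0.002  0.002] [-0.003 -0.001 -0.003] n 0.03169392495274834 0.015846535677795513
```

View pics/s6.png

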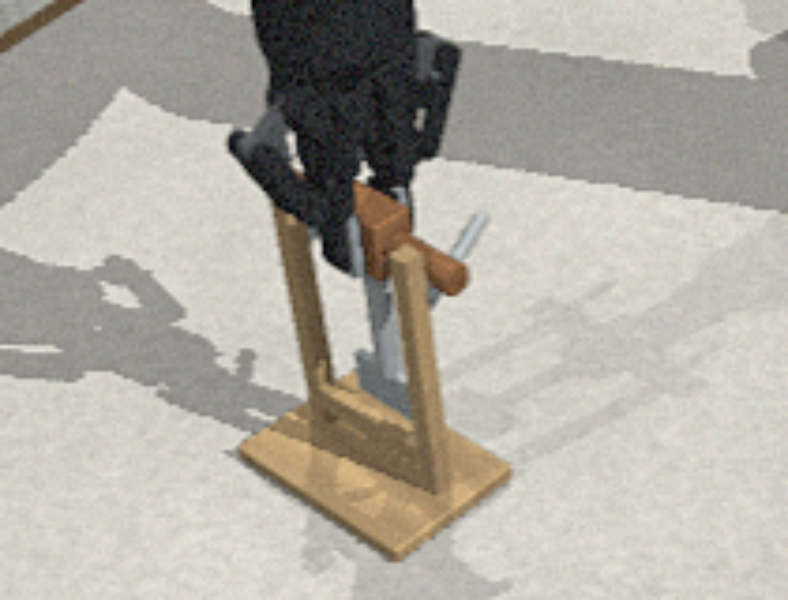

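```bash
python3 -m crank '[[0,-0.001,0.002,0,0,0,0],[0,-0.002,0.004,0,0,0,0],[0,-0.002,0.004,0,0,0,0]]' 40
python3 -m crank '[[0,0,0,0,0,0,0.3],[0,0,0,0,0,0,0.33],[0,0,0,0,0,0,0.36],[0,0,0,0,0,0,0.4],[0,0,0,0,0,0,0.5],[0,0,0,0,0,0,0.65],[0,0,0,0,0,0,0.8],[0,0,0,0,0,0,1],[0,0,0,0,0,0,1],[0,0,0,0,0,0,1]]'
python3 -m crank '[[0,0,-0.03,0,0,0,1],[0,0,-0.08,0,0,0,1],[0,0,-0.15,0,0,0,1],[0,0,-0.24,0,0,0,1],[0,0,-0.34,0,0,0,1],[0,0,-0.4,0,0,0,1],[0,0,-0.4,0,0,0,1],[0,0,-0.4,0,0,0,1]]'
python3 -m crank '[[-0.1,0.06,0,0,0,0,1],[-0.2,0.12,0,0,0,0,1],[-0.3,0.18,0,0,0,0,1],[-0.4,0.25,0,0,0,0,1],[-0.45,0.3,0,0,0,0,1],[-0.45,0.3,0,0,0,0,1],[-0.45,0.3,0,0,0,0,1],[-0.45,0.3,0,0,0,0,1]]'
python3 - <<'E'
from h import *
import fit
for n in ('top','scene'):
    im,d=vision.get_image(n);np.save(f'{n}0.npy',cloud(n,im,d));cv2.imwrite(f'pics/{n}7.png',cv2.convertScaleAbs(im[:,:,::-1],alpha=1.4))
    for o,z in (('tray',(.05,.06)),('cam',(.063,.075)),('screwdriver',(.146,.163)),('stick',(0,.02)),('jar',(.1,.13)),('funnel',(0,.1))):
        r=regions_of(n,o)
        if r: np.save(f'{n}_{o}.npy',r[0]['mask']);fit.fit(n,o,*z)
print(ctrl.read_state()['t'])
E
```

```text
t: 20.42
position: [0.4732, -0.3007, 0.1326]
tool_rot: [-0.0, -0.634, 0.773, -0.001]
ft_force: [-1.1, 2.6, 6.5]
width: 0.298
finger_force: 101.9
t: 21.25
position: [0.4731, -0.3004, 0.1313]
tool_rot: [-0.0, -0.634, 0.773, 0.0]
ft_force: [0.0, -0.0, 0.3]
width: 1.0
finger_force: 0.0
t: 21.92
position: [0.4738, -0.3006, 0.293]
tool_rot: [0.001, -0.634, 0.773, -0.002]
ft_force: [-1.0, 0.3, -0.5]
width: 0.997
finger_force: 0.0
t: 22.58
position: [0.3902, -0.1, 0.2907]
tool_rot: [-0.0, -0.635, 0.773, 0.0]
ft_force: [0.3, 1.1, -0.3]
width: 0.998
finger_force: 0.0
top tray 532 rect [562.9  49.7] [110.2  84. ] 84.7 mean [562.3  50.3] pca deg 81.4 z 0.0538
top cam 576 rect [577.2 159.9] [80.2 40.1] 43.2 mean [577.2 159.6] pca deg 43.2 z 0.0662
top screwdriver 636 rect [ 473.4 -299.4] [129.9  26. ] 79.1 mean [ 473.3 -297.1] pca deg 78.8 z 0.1559
top stick 980 rect [394.4  40.8] [ 18.7 199.5] 1.9 mean [394.5  40. ] pca deg 92.0 z 0.0064
top jar 1013 rect [727.7  50.5] [62.6 61. ] 42.0 mean [726.3  49.5] pca deg 10.1 z 0.1192
top funnel 1657 rect [ 745.2 -130.4] [85.8 92.9] 23.8 mean [ 739.1 -126.5] pca deg 91.5 z 0.0305
scene tray 690 rect [564.2  57.2] [121.1  87.6] 84.8 mean [567.1  53.7] pca deg 86.4 z 0.0545
scene cam 718 rect [578.5 162.2] [82.2 41.5] 41.7 mean [580.  163.3] pca deg 41.5 z 0.0668
scene screwdriver 348 rect [ 476.9 -295.8] [129.4  25.7] 84.4 mean [ 481.8 -283.5] pca deg 81.1 z 0.1562
scene stick 782 rect [391.3  42.4] [ 28.6 199.1] 2.2 mean [396.9  45.1] pca deg 92.2 z 0.0074
scene jar 1475 rect [730.1  52.5] [61.9 60.9] 29.1 mean [734.1  54.5] pca deg 30.6 z 0.1198
scene funnel 2236 rect [ 746.4 -130.7] [99.1 89.9] 78.0 mean [ 758.4 -114.9] pca deg 136.1 z 0.0305
23.2833
```

View pics/scene7.png

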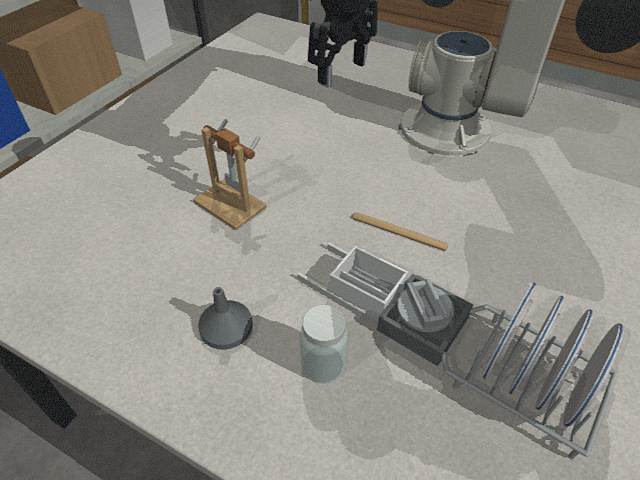

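The picture shows the screwdriver hung on both prongs (233,148), the tray drawn up to the connector (368,278) and the cam turned about 81°. The jar, funnel and stick haven't moved.

```bash
python3 -c "
from bench import job
print(job.hand_in())"
```

```text
the job is handed in; nothing more can be done
None
```

The job is handed in at about 23 s of the 72 s: the tray is drawn up to the connector (y ≈ -111 mm), the cam is turned to its stop, the screwdriver is back on both prongs, and the jar, funnel and stick were not touched; no verdict was returned.

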